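Swap boards in a test jig and press its plunger

TASK

The board with the finned heatsink, on the test jig's black pad, has been tested; swap it with the transformer board waiting in the grey tray, so that the transformer board lies flat, centred and square on the pad (either way round) and the heatsink board lies flat in the tray, setting the boards down rather than dropping them. Then press the jig's spring plunger all the way down to its stop, hold it there for a second and let it spring back up. Do not disturb the multimeter, the solder spool or the mug; the open bench may be used to park a board.

Things in the scene. Friction and masses are not known exactly. Their poses are not given: they have to be found in the camera images.
- heatsink_board: The tested board: green circuit board 120 x 72 x 4 mm (long side along its x) lying flat, total height 40 mm; all other parts on it are under 21 mm high. Origin: centre of the underside; z up. The two ends are equivalent for this job. Loose, about 0.2 kg. On its middle stands an aluminium finned heatsink, 64 mm along x, 40 mm along y, from 4 to 40 mm above the origin: grip it across y.
- transformer_board: The untested board: green circuit board 120 x 72 x 4 mm (long side along its x) lying flat, total height 40 mm; all other parts on it are under 21 mm high. Origin: centre of the underside; z up. The two ends are equivalent for this job. Loose, about 0.2 kg. On its middle stands a transformer block, black with a copper band, 42 x 42 mm, from 4 to 40 mm above the origin: grip it there, across y.
- pad (a point): Centre of the top of the test jig's flat black rubber pad, 140 mm (x) x 92 mm (y), no rim, 22 mm above the bench. The jig is a fixed grey base, 255 x 130 x 18 mm, reaching from -85 to +170 mm along the point's x; its aluminium plunger block fills x = 97 to 163 mm, y = -45 to 45 mm, up to 46 mm above the pad. z is up; the jig stands at some yaw on the bench.
- plunger_top (a point): Centre of the flat top of the plunger's black mushroom head (50 mm across, 13 mm thick), which stands on a steel stem on the jig's aluminium block, 130 mm along +x from the pad's centre; 118 mm above the bench when up. It moves down with the plunger.
- plunger (a joint): Travel of the plunger in m: 0 is up, 0.022 is fully down at its stop; a spring (about 3 N at the top, 11 N at the stop) returns it.
- tray_in (a point): Centre of the inner floor of the fixed grey tray, 5 mm above the bench. Inside 180 mm (x) x 130 mm (y), walls 5 mm thick, rising 9 mm above the inner floor. z is up; the tray stands at some yaw.
- multimeter: Bystander: black multimeter lying flat, 150 (x) x 75 (y) x 40 mm, origin at the centre of its underside.
- spool: Bystander: steel-grey solder spool standing upright, 64 mm across, 60 mm high, origin at the centre of its underside.
- mug: Bystander: white mug, 80 mm across, 90 mm high, handle towards its +y, origin at the centre of its underside.
Not all that is in view belongs to the job. What is shaped like the transformer_board but blue or purple is not meant.

How it is judged:
By the outcome, as a careful person would: the job done as asked, in the order asked, and still so for the second after the job is handed in, with the robot touching nothing.
It also fails if it takes over 72 s, if anything falls off the work surface, if the arm or the gripper's body presses on something with over 40 N, if the wrist force passes 120 N, or if a joint passes its speed limit or range.

ROBOT

A 7-joint arm with a two-finger parallel gripper is mounted at the origin on the work surface. World frame = base frame: x ahead of the robot, y to its left, z up, the work surface at z = 0. Lengths are in m, angles in rad, forces in N, time in s.
With the tool pointing down it reaches from about 0.4 to 0.85 m from the base axis. Payload 10.4 kg.
Tool frame: the origin (TCP) lies midway between the tips of the shut fingers; the grasp point (between the pads) lies r.grip_point_offset behind it (r.grip_point_offset is the distance from the TCP to the grasp point, in m); z points along the fingers, y is the line along which they close (so a half turn about z gives the same grasp; the last joint's range is limited). The gripper opens to 87 mm and grips with 3 to 60 N. Pads are 19 mm wide; open, the fingers measure 117 mm over their backs; the gripper's body (75 mm by 190 mm) begins 51 mm behind the grasp point.
Start: joints at [-1.357, 0.332, -0.065, 1.46, 0.022, 1.35, -0.088], TCP at [0.147, 0.608, 0.223] pointing down, gripper open.
Joint ranges: [-2.6, 2.6], [-0.5, 2.12], [-1.47, 1.34], [0.16, 2.42], [-1.27, 4.41], [0.06, 2.06], [-2.6, 2.6]. Speed limits (rad/s): [2.22, 2.22, 2.79, 2.79, 3.14, 3.14, 3.14].

INTERFACE

Orientations are given as a unit quaternion [x, y, z, w].
In Python, from bench import r gives the robot as it stands.
- The arm moves only by the tool play_rows, never from a script. Its arguments are lists of equal length, an entry for each row: "claw": the closure, from 0 (fully open) to 1 (shut); "delta_pos": the shift along the tool's x, y, z scaled (see below), a list of three; "delta_rot": the turn, a rotation vector about the tool's x, y, z scaled (see below), a list of three. A call has 1 to 8 rows; each row shifts and turns the commanded pose from where the row before left it, along the tool's axes as they then stand; what a row does not reach is not made up. The controller multiplies each number of a shift by 200 mm and each number of a turn by pi rad. A row lasts 1/10 s, in which the tool goes at most 50 mm and 8.59 degrees, less where a joint would pass 70% of its speed; a pose out of reach is approached as far as the arm can. A call with a number of a shift or a turn outside -1 to 1 is refused whole. A call with a gripper value outside its range is refused whole. The fingers move at their own pace and stop on an object; "squeeze" is the grip in N (left out, the last holds). Time passes only in rows, so rows that do not move let the fingers close. It gives the time, the measured TCP pose, the force, the opening and the grip force at its end, in the units of the state.
- r.read_state(): the state, without advancing time (a new reading comes with each control period).
- r.camera(name): name is "scene" or "top" or "wrist"; returns a dict with "pixels" (480x640x3 uint8, red, green, blue), "camera_matrix" (3x3 intrinsics, pixels), "D" ([k1, k2, p1, p2, k3] as OpenCV has them; the pictures are not rectified), "cam_to_world" (4x4, takes a point from camera to world coordinates); the wrist camera has in their place "hand_eye" (4x4, takes a point from camera to tool coordinates, whose origin is the TCP and whose axes are the flange's). Camera axes: x right, y up, looking along -z (the intrinsics and any distortion apply to the point x, -y, -z); pixel columns grow to the right and rows downward; lengths in m; the calibration is good to about 2 mm. A picture is of the moment at which its call begins: read the wrist's pose just before it. There is no depth.
- r.close_job(): hands the job in; it is judged then, once.
The state is a dict: "time": time; "joint_positions": joint angles; "joint_vel": joint speeds; "joint_torque": joint torques, N m; "ee_pos": TCP position; "eef_rot": TCP orientation; "ft_force": force on the tool from outside, world axes, zero at the start; "torque": the same for the moment, N m; "width": finger opening in m; "grip_force": force on a finger pad.
Only numpy, scipy, OpenCV 4.12 (cv2) and the standard library are available. Lean on these libraries where they do the work, as an engineer would, in place of code of your own. Each camera call takes 0.05 s, during which the arm holds its last target. There are 200 camera calls.

## Working session

There is one attempt and no reset: what is moved stays moved. The work goes in short steps, Python scripts to look and compute and a tool call to move; the robot and the scene stay as the last step left them, time stands still between calls to the robot, and variables do not carry over. Pictures are saved under pics/ and viewed, at most 10 in all, crops included, and the job is handed in when it is done.

Besides the shell and the picture viewer there is one more tool, called after ">>>" as name(argument=value, ...) on one line, values as JSON. play_rows: Moves the arm, as the interface text tells. Shifts and turns lie within -1 to 1; 1 stands for 200 mm of shift or pi rad of turn. Its arguments: {"type":"object","properties":{"claw":{"type":"array"},"delta_pos":{"type":"array"},"delta_rot":{"type":"array"},"squeeze":{"type":"number"}},"required":["claw","delta_pos","delta_rot"]}

```bash
mkdir -p pics; ls; python3 - <<'E'
from bench import r
import cv2,numpy as np,pickle
s=r.read_state();print(s, r.grip_point_offset)
d={}
for n in("top","scene"):
    c=r.camera(n);d[n]=c;cv2.imwrite(f"pics/{n}0.png",c["pixels"][:,:,::-1]);print(n,c["camera_matrix"],c["D"],c["cam_to_world"])
pickle.dump(d,open("c0.pkl","wb"))
E
```

```text
pics
{'time': 0.0, 'joint_positions': array([-1.35654675,  0.33285924, -0.06467904,  1.46094296,  0.02160915,
        1.34989688, -0.08851904]), 'joint_vel': array([ 9.64031739e-04,  6.59728401e-04, -1.07714156e-03, -5.72969289e-05,
        4.89846723e-05, -1.35651195e-03, -2.59082467e-04]), 'joint_torque': array([-3.88563885e-04, -6.23269773e+01,  2.43245991e-02, -3.89879537e+01,
       -6.14151056e-02,  4.01107210e-02,  1.31222923e-04]), 'ee_pos': array([0.14658118, 0.60717002, 0.221761  ]), 'eef_rot': array([ 1.18156002e-01,  9.92994794e-01, -7.04106365e-04, -4.26873774e-05]), 'ft_force': array([-0.35055816, -0.30042286,  0.54368895]), 'torque': array([ 0.06315894, -0.0104734 ,  0.01083906]), 'grip_force': 0.0, 'width': 0.08684961078661681} 0.0187
top [[483.7901007    0.         320.19497943]
 [  0.         483.7901007  243.06698823]
 [  0.           0.           1.        ]] [0.02101544 0.         0.         0.         0.        ] [[-3.37434269e-02  9.78654510e-01 -2.02723288e-01  2.31383575e-01]
 [-9.99426389e-01 -3.24580568e-02  9.66266735e-03 -1.34401860e-03]
 [ 2.87640898e-03  2.02933056e-01  9.79188389e-01  1.45124162e+00]
 [ 0.00000000e+00  0.00000000e+00  0.00000000e+00  1.00000000e+00]]
scene [[528.46207079   0.         321.32831274]
 [  0.         528.46207079 236.0286108 ]
 [  0.           0.           1.        ]] [-0.07131227  0.          0.          0.          0.        ] [[ 0.45436805 -0.7096444   0.53847423  1.20389909]
 [ 0.89069082  0.35185677 -0.28786571 -0.35480545]
 [ 0.01481648  0.61041104  0.79194623  1.13045524]
 [ 0.          0.          0.          1.        ]]
```

View pics/top0.png

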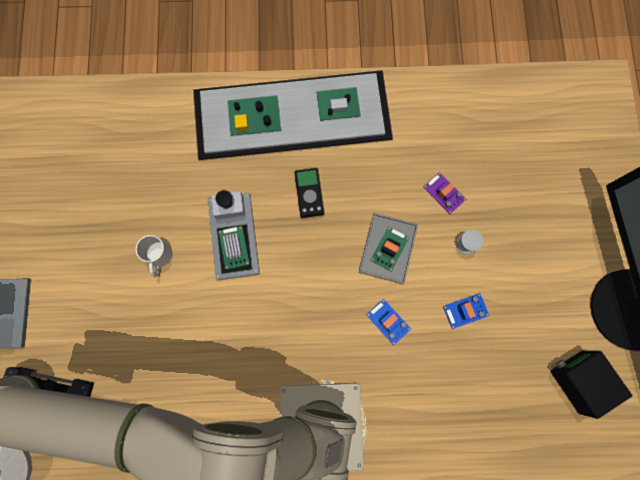

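View pics/scene0.png

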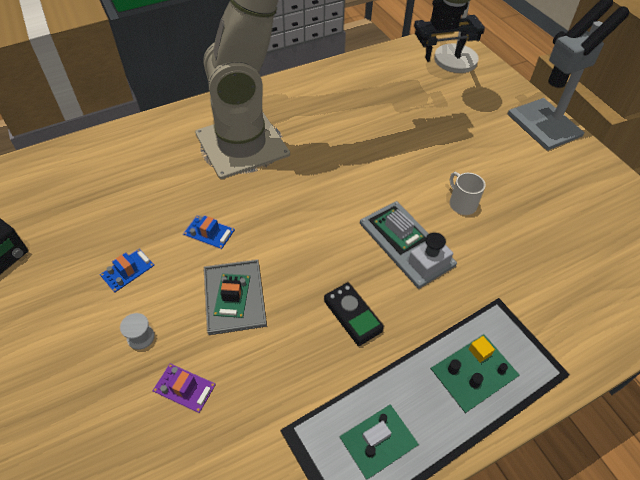

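The top view shows the jig around (234,240) with its plunger at (226,200), and the tray around (388,248). The multimeter is at (309,192), the mug at (151,250) and the spool at (469,241). The scene view agrees. I'll enlarge the jig and tray.

```bash
cat > h.py <<'E'
import numpy as np,cv2,pickle
from scipy.spatial.transform import Rotation as R
def ray(c,px,T=None):
    u=cv2.undistortPoints(np.array(px,float).reshape(-1,1,2),c["camera_matrix"],np.array(c["D"])).reshape(-1,2)
    T=c["cam_to_world"] if T is None else T
    d=np.c_[u[:,0],-u[:,1],-np.ones(len(u))]@T[:3,:3].T
    return T[:3,3],d
def at(c,px,z,T=None):
    o,d=ray(c,px,T); return o+d*((z-o[2])/d[:,2])[:,None]
def proj(c,P,T=None):
    T=c["cam_to_world"] if T is None else T
    p=(np.array(P,float).reshape(-1,3)-T[:3,3])@T[:3,:3]; p=p*[1,-1,-1]
    return cv2.projectPoints(p,np.zeros(3),np.zeros(3),c["camera_matrix"],np.array(c["D"]))[0].reshape(-1,2)
E
python3 - <<'E'
import pickle,cv2,numpy as np
c=pickle.load(open("c0.pkl","rb"))["top"]["pixels"][:,:,::-1]
a=cv2.resize(c[185:285,200:265],None,fx=6,fy=6,interpolation=cv2.INTER_CUBIC)
b=cv2.resize(c[205:305,355:420],None,fx=6,fy=6,interpolation=cv2.INTER_CUBIC)
cv2.imwrite("pics/crop.png",np.hstack([a,b]))
E
```

```text
(no output)
```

View pics/crop.png

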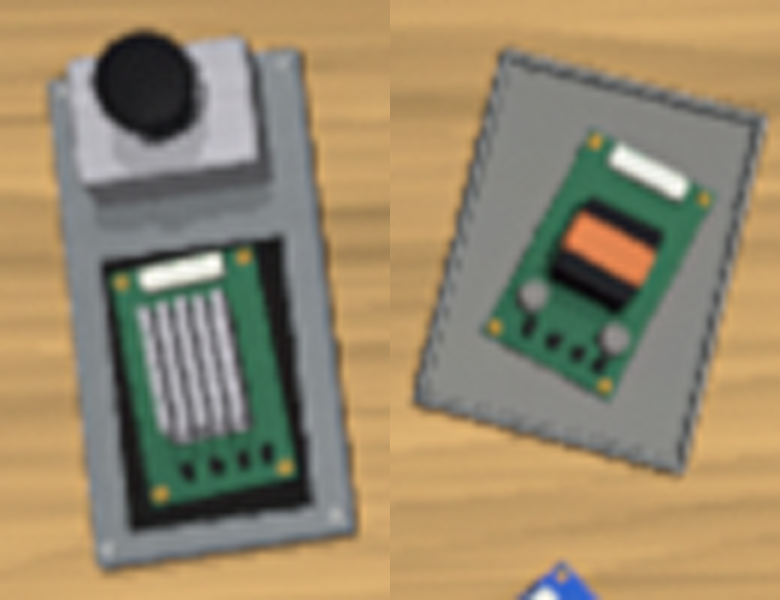

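The jig's base corners in the crop are near (50,85), (298,52), (355,535) and (103,568). The pad, both boards and the tray rim also show clear corners, so I'll fit rectangles of known size to them.

```bash
cat >> h.py <<'E'
from scipy.optimize import least_squares
def fit(P,lx,ly,cx=0):
    """P ordered: (+x,+y),(+x,-y),(-x,-y),(-x,+y) ; returns x,y,yaw,rms"""
    M=np.array([[lx/2+cx,ly/2],[lx/2+cx,-ly/2],[-lx/2+cx,-ly/2],[-lx/2+cx,ly/2]])
    f=lambda q:((M@np.array([[np.cos(q[2]),np.sin(q[2])],[-np.sin(q[2]),np.cos(q[2])]])+q[:2])-P[:,:2]).ravel()
    d=P[:2,:2].mean(0)-P[2:,:2].mean(0)
    s=least_squares(f,[*P[:,:2].mean(0),np.arctan2(d[1],d[0])])
    return s.x,np.sqrt((s.fun**2).mean())
E
python3 - <<'E'
import pickle;from h import *
c=pickle.load(open("c0.pkl","rb"))["top"]
def go(n,px,z,lx,ly,x0,y0,cx=0):
    px=(np.array(px)+.5)/6-.5+[x0,y0]
    P=at(c,px,z); e=np.linalg.norm(P-np.roll(P,-1,0),axis=1)
    q,rms=fit(P,lx,ly,cx);print(n,q.round(4),np.degrees(q[2]).round(1),"rms",rms.round(4),"sides",e.round(3),"reach",np.hypot(*q[:2]).round(3));return q
j=go("jig",[(50,85),(298,52),(355,535),(103,568)],.018,.255,.130,200,185,.0425)
go("pad",[(103,262),(280,238),(312,502),(130,530)],.022,.140,.092,200,185)
go("hs",[(108,270),(258,250),(297,483),(152,505)],.026,.120,.072,200,185)
go("tray",[(503-390,48),(765-390,118),(683-390,472),(415-390,402)],.014,.190,.140,355,205)
go("tr",[(592-390,128),(716-390,196),(608-390,400),(485-390,330)],.009,.120,.072,355,205)
print("plunger",at(c,(np.array([[147,85]])+.5)/6-.5+[200,185],.118), "from jig", j[:2]+.13*np.array([np.cos(j[2]),np.sin(j[2])]))
for n,p,z in(("meter",(309,192),.04),("mug",(151,250),.09),("spool",(469,241),.06)):print(n,at(c,[p],z))
E
```

```text
jig [0.5179 0.2428 0.1105] 6.3 rms 0.0016 sides [0.128 0.253 0.125 0.252] reach 0.572
pad [0.5201 0.2442 0.1114] 6.4 rms 0.0012 sides [0.09  0.137 0.091 0.138] reach 0.575
hs [0.5223 0.2448 0.1569] 9.0 rms 0.0018 sides [0.076 0.121 0.072 0.123] reach 0.577
tray [ 0.5083 -0.2208 -0.2941] -16.9 rms 0.0012 sides [0.138 0.187 0.137 0.189] reach 0.554
tr [ 0.5066 -0.2259 -0.5414] -31.0 rms 0.0007 sides [0.071 0.12  0.071 0.119] reach 0.555
plunger [[0.6460898  0.25626088 0.118     ]] from jig [0.64706058 0.25714762]
meter [[0.68338302 0.01343855 0.04      ]]
mug [[0.50901372 0.46865652 0.09      ]]
spool [[ 0.51112635 -0.45197556  0.06      ]]
```

```bash
cat >> h.py <<'E'
def plan(x,y,z,yang):
    """deltas (play_rows units) from measured pose to TCP x,y,z, tool z down, tool y at world angle yang (deg)"""
    from bench import r
    s=r.read_state(); Rc=R.from_quat(s["eef_rot"]); a=np.radians(yang)
    ty=np.array([np.cos(a),np.sin(a),0]); 
    cur=Rc.as_matrix()[:,1]
    if cur@ty<0: ty=-ty
    tz=np.array([0,0,-1.]); tx=np.cross(ty,tz)
    Rt=R.from_matrix(np.c_[tx,ty,tz])
    dp=Rc.inv().apply(np.array([x,y,z])-s["ee_pos"])/.2; dr=(Rc.inv()*Rt).as_rotvec()/np.pi
    print("t",round(s["time"],2),"pos",s["ee_pos"].round(4),"yang",np.degrees(np.arctan2(cur[1],cur[0])).round(2),"w",round(s["width"],4),"F",s["ft_force"].round(1))
    print("dpos",dp.round(4),"mm",(dp*200).round(1),"drot",dr.round(4))
E
python3 -c "
from h import *
plan(.522,.245,.222,99)"
```

```text
t 0.1 pos [0.1465 0.6072 0.2218] yang 76.44 w 0.087 F [-0.6 -1.  -0.4]
dpos [-2.2498e+00 -1.3203e+00  1.0000e-03] mm [-4.500e+02 -2.641e+02  2.000e-01] drot [-4.000e-04 -1.000e-04 -1.254e-01]
```

>>> play_rows(claw=[0,0,0,0,0,0,0,0], delta_pos=[[-0.14,-0.0825,0],[-0.14,-0.0825,0],[-0.14,-0.0825,0],[-0.14,-0.0825,0],[-0.14,-0.0825,0],[-0.14,-0.0825,0],[-0.14,-0.0825,0],[-0.14,-0.0825,0]], delta_rot=[[0,0,0],[0,0,0],[0,0,0],[0,0,0],[0,0,0],[0,0,0],[0,0,0],[0,0,0]], squeeze=25)

```text
time: 0.9
ee_pos: [0.3341, 0.4255, 0.2222]
eef_rot: [0.118, 0.993, -0.0, -0.0]
ft_force: [0.1, -0.3, 0.6]
width: 0.0872
grip_force: 0.0
```

>>> play_rows(claw=[0,0,0,0,0,0,0,0], delta_pos=[[-0.14,-0.0825,0],[-0.14,-0.0825,0],[-0.14,-0.0825,0],[-0.14,-0.0825,0],[-0.14,-0.0825,0],[-0.14,-0.0825,0],[-0.14,-0.0825,0],[-0.14,-0.0825,0]], delta_rot=[[0,0,0],[0,0,0],[0,0,0],[0,0,0],[0,0,0],[0,0,0],[0,0,0],[0,0,0]])

```text
time: 1.7
ee_pos: [0.5208, 0.2447, 0.2222]
eef_rot: [0.118, 0.993, -0.0, -0.0]
ft_force: [0.4, 0.4, -0.3]
width: 0.0868
grip_force: 0.0
```

>>> play_rows(claw=[0,0,0,0,0], delta_pos=[[0,0,0],[0,0,0],[0,0,0],[0,0,0],[0,0,0]], delta_rot=[[0,0,-0.042],[0,0,-0.042],[0,0,-0.042],[0,0,0],[0,0,0]])

```text
time: 2.2
ee_pos: [0.5201, 0.2458, 0.2223]
eef_rot: [-0.077, 0.997, -0.0, -0.0]
ft_force: [0.3, 0.0, -0.5]
width: 0.0872
grip_force: 0.0
```

```bash
cat >> h.py <<'E'
def wrist(name):
    from bench import r
    s=r.read_state(); c=r.camera("wrist")
    T=np.eye(4);T[:3,:3]=R.from_quat(s["eef_rot"]).as_matrix();T[:3,3]=s["ee_pos"]
    c["cam_to_world"]=T@c["hand_eye"]; pickle.dump(c,open(name+".pkl","wb")); cv2.imwrite(f"pics/{name}.png",c["pixels"][:,:,::-1]); return c
E
python3 -c "
from h import *
plan(.522,.245,.222,99)
c=wrist('w1');print(c['cam_to_world'].round(3))
print(proj(c,[[.522,.245,.026],[.647,.257,.118]]))"
```

```text
t 2.2 pos [0.5201 0.2458 0.2223] yang 98.88 w 0.0872 F [ 0.3  0.  -0.5]
dpos [-0.009  -0.0054  0.0016] mm [-1.8 -1.1  0.3] drot [-0.     -0.0001 -0.0006]
[[-0.154 -0.957 -0.248  0.453]
 [ 0.988 -0.149 -0.039  0.236]
 [ 0.001 -0.251  0.968  0.385]
 [ 0.     0.     0.     1.   ]]
[[318.1788335  217.00498439]
 [308.1520847  403.3271104 ]]
```

View pics/w1.png

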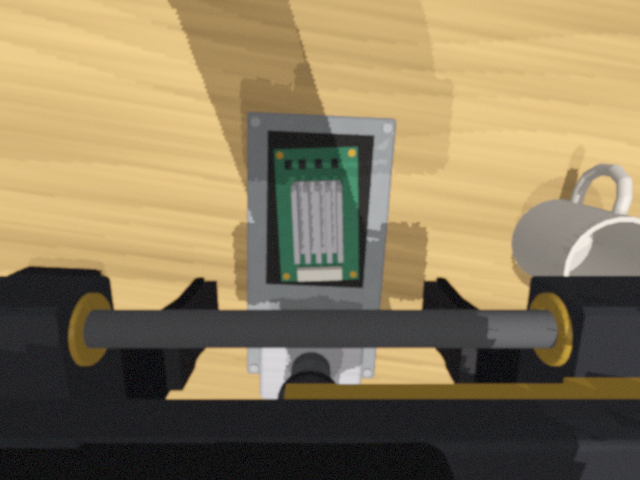

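The wrist picture shows the board with corners near (275,151), (358,147), (360,281) and (279,283). The pad corners are near (268,131), (374,136), (364,287) and (266,284).

```bash
python3 - <<'E'
from h import *
c=pickle.load(open("w1.pkl","rb"))
for n,px,z,lx,ly in(("hs",[(360,281),(279,283),(275,151),(358,147)],.026,.12,.072),("pad",[(364,287),(266,284),(268,131),(374,136)],.022,.14,.092),("finstop",[(344,263),(295,265),(291,181),(340,180)],.062,.064,.040)):
    P=at(c,px,z);q,e=fit(P,lx,ly);print(n,q.round(4),np.degrees(q[2]).round(1),e.round(4),np.linalg.norm(P-np.roll(P,-1,0),axis=1).round(3))
import cv2
g=c["pixels"][105:305,235:405,::-1];cv2.imwrite("pics/w1c.png",cv2.resize(g,None,fx=3,fy=3,interpolation=cv2.INTER_CUBIC))
E
```

```text
hs [0.5232 0.245  0.1799] 10.3 0.0012 [0.076 0.121 0.072 0.122]
pad [0.5192 0.2443 0.1148] 6.6 0.0004 [0.093 0.14  0.092 0.139]
finstop [0.5203 0.2443 0.1964] 11.3 0.0019 [0.041 0.07  0.039 0.069]
```

View pics/w1c.png

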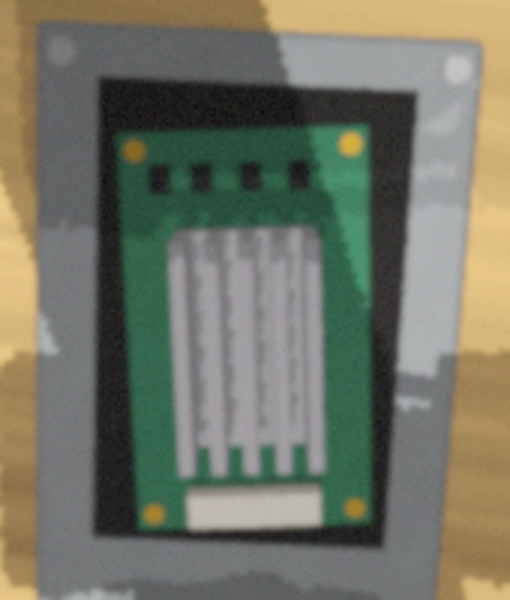

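>>> play_rows(claw=[0,0,0,0,0,0,0,0], delta_pos=[[-0.009,-0.005,0.1],[0,0,0.15],[0,0,0.15],[0,0,0.15],[0,0,0.15],[0,0,0.1],[0,0,0],[0,0,0]], delta_rot=[[0,0,-0.004],[0,0,0],[0,0,0],[0,0,0],[0,0,0],[0,0,0],[0,0,0],[0,0,0]])

```text
time: 3.05
ee_pos: [0.5223, 0.2453, 0.0631]
eef_rot: [-0.085, 0.996, -0.0, 0.0]
ft_force: [0.1, 0.5, 0.3]
width: 0.0871
grip_force: 0.0
```

```bash
python3 -c "
from h import *
plan(.522,.245,.032,99.5)"
```

```text
t 3.05 pos [0.5223 0.2453 0.0631] yang 99.75 w 0.0871 F [0.1 0.5 0.3]
dpos [ 0.0016 -0.001   0.1554] mm [ 0.3 -0.2 31.1] drot [-0.      0.      0.0014]
```

Descend 31 mm, then close.

>>> play_rows(claw=[0,0,0,1,1,1,1,1], delta_pos=[[0,0,0.08],[0,0,0.075],[0,0,0],[0,0,0],[0,0,0],[0,0,0],[0,0,0],[0,0,0]], delta_rot=[[0,0,0],[0,0,0],[0,0,0],[0,0,0],[0,0,0],[0,0,0],[0,0,0],[0,0,0]], squeeze=25)

```text
time: 3.85
ee_pos: [0.5222, 0.2452, 0.0318]
eef_rot: [-0.086, 0.996, 0.0, 0.0]
ft_force: [0.2, -0.1, -0.1]
width: 0.055
grip_force: 0.0
```

>>> play_rows(claw=[1,1,1,1], delta_pos=[[0,0,0],[0,0,0],[0,0,0],[0,0,0]], delta_rot=[[0,0,0],[0,0,0],[0,0,0],[0,0,0]])

```text
time: 4.25
ee_pos: [0.5222, 0.2451, 0.0316]
eef_rot: [-0.086, 0.996, -0.0, 0.0]
ft_force: [0.7, -0.8, 1.1]
width: 0.0399
grip_force: 25.0
```

```bash
python3 -c "
from h import *
plan(.48,.02,.15,85)"
```

```text
t 4.25 pos [0.5222 0.2451 0.0316] yang 99.83 w 0.0399 F [ 0.7 -0.8  1.1]
dpos [ 0.3998 -1.0728 -0.5919] mm [  80.  -214.6 -118.4] drot [-0.      0.      0.0824]
```

>>> play_rows(claw=[1,1,1,1,1,1,1], delta_pos=[[0,0,-0.03],[0,0,-0.08],[0,0,-0.12],[0,0,-0.12],[0,0,-0.12],[0,0,-0.09],[0,0,-0.03]], delta_rot=[[0,0,0],[0,0,0],[0,0,0],[0,0,0],[0,0,0],[0,0,0],[0,0,0]])

```text
time: 4.95
ee_pos: [0.5229, 0.2456, 0.1518]
eef_rot: [-0.086, 0.996, 0.001, 0.001]
ft_force: [0.5, 1.0, -2.5]
width: 0.0398
grip_force: 25.0
```

>>> play_rows(claw=[1,1,1,1,1,1,1,1], delta_pos=[[0.03,-0.08,0],[0.05,-0.134,0],[0.06,-0.161,0],[0.06,-0.161,0],[0.06,-0.161,0],[0.06,-0.161,0],[0.05,-0.134,0],[0.03,-0.08,0]], delta_rot=[[0,0,0],[0,0,0],[0,0,0],[0,0,0],[0,0,0],[0,0,0],[0,0,0],[0,0,0]])

```text
time: 5.75
ee_pos: [0.4784, 0.0169, 0.1485]
eef_rot: [-0.084, 0.996, -0.0, -0.001]
ft_force: [1.1, 0.0, -0.9]
width: 0.0399
grip_force: 25.0
```

>>> play_rows(claw=[1,1,1,1,1,1,1,1], delta_pos=[[0,0,0.05],[0,0,0.1],[0,0,0.12],[0,0,0.12],[0,0,0.12],[0,0,0.08],[0,0,0.03],[0,0,0]], delta_rot=[[0,0,0.027],[0,0,0.028],[0,0,0.027],[0,0,0],[0,0,0],[0,0,0],[0,0,0],[0,0,0]])

```text
time: 6.55
ee_pos: [0.4787, 0.0196, 0.0246]
eef_rot: [0.043, 0.999, -0.0, -0.001]
ft_force: [0.4, 1.0, -1.2]
width: 0.0398
grip_force: 25.0
```

```bash
python3 -c "
from h import *
plan(.48,.02,.0105,85)"
```

```text
t 6.55 pos [0.4787 0.0196 0.0246] yang 85.05 w 0.0398 F [ 0.4  1.  -1.2]
dpos [-0.0064  0.0025  0.0703] mm [-1.3  0.5 14.1] drot [-0.0003 -0.0007  0.0003]
```

>>> play_rows(claw=[1,1,1,1,1,1,1,1], delta_pos=[[0,0,0.03],[0,0,0.02],[0,0,0.01],[0,0,0.006],[0,0,0.004],[0,0,0.004],[0,0,0],[0,0,0]], delta_rot=[[0,0,0],[0,0,0],[0,0,0],[0,0,0],[0,0,0],[0,0,0],[0,0,0],[0,0,0]])

```text
time: 7.35
ee_pos: [0.4799, 0.0203, 0.0108]
eef_rot: [0.043, 0.999, 0.0, 0.0]
ft_force: [-0.4, -0.4, -1.6]
width: 0.0394
grip_force: 25.0
```

>>> play_rows(claw=[1,1,1,1], delta_pos=[[0,0,0.003],[0,0,0.003],[0,0,0],[0,0,0]], delta_rot=[[0,0,0],[0,0,0],[0,0,0],[0,0,0]])

```text
time: 7.75
ee_pos: [0.48, 0.0203, 0.0096]
eef_rot: [0.043, 0.999, 0.0, 0.0]
ft_force: [-0.5, -0.2, -1.4]
width: 0.0401
grip_force: 25.0
```

>>> play_rows(claw=[1,1,1,1], delta_pos=[[0,0,0.003],[0,0,0.002],[0,0,0],[0,0,0]], delta_rot=[[0,0,0],[0,0,0],[0,0,0],[0,0,0]])

```text
time: 8.15
ee_pos: [0.48, 0.0203, 0.0095]
eef_rot: [0.043, 0.999, 0.0, -0.0]
ft_force: [-6.6, -0.2, 16.7]
width: 0.0401
grip_force: 25.0
```

>>> play_rows(claw=[0,0,0,0,0,0], delta_pos=[[0,0,-0.003],[0,0,0],[0,0,0],[0,0,0],[0,0,0],[0,0,0]], delta_rot=[[0,0,0],[0,0,0],[0,0,0],[0,0,0],[0,0,0],[0,0,0]])

```text
time: 8.75
ee_pos: [0.4799, 0.0203, 0.0091]
eef_rot: [0.043, 0.999, 0.0, -0.0]
ft_force: [-1.2, -0.1, -0.7]
width: 0.0794
grip_force: 0.0
```

>>> play_rows(claw=[0,0,0,0,0,0,0,0], delta_pos=[[0,0,-0.05],[0,0,-0.12],[0,0,-0.15],[0,0,-0.18],[0,0,-0.18],[0,0,-0.18],[0,0,-0.15],[0,0,-0.06]], delta_rot=[[0,0,0],[0,0,0],[0,0,0],[0,0,0.035],[0,0,0.04],[0,0,0.04],[0,0,0.03],[0,0,0]])

```text
time: 9.55
ee_pos: [0.481, 0.0202, 0.2268]
eef_rot: [0.269, 0.963, 0.001, 0.002]
ft_force: [-0.2, 0.2, 0.3]
width: 0.0867
grip_force: 0.0
```

```bash
python3 -c "
from h import *
plan(.5066,-.2259,.222,59)"
```

```text
t 9.55 pos [0.481  0.0202 0.2268] yang 58.81 w 0.0867 F [-0.2  0.2  0.3]
dpos [-0.7468 -0.9862  0.0225] mm [-149.4 -197.2    4.5] drot [ 0.0012  0.001  -0.001 ]
```

>>> play_rows(claw=[0,0,0,0,0,0,0,0], delta_pos=[[-0.06,-0.08,0],[-0.1,-0.13,0],[-0.11,-0.145,0],[-0.11,-0.145,0],[-0.11,-0.145,0],[-0.11,-0.145,0],[-0.09,-0.12,0],[-0.057,-0.076,0]], delta_rot=[[0,0,0],[0,0,0],[0,0,0],[0,0,0],[0,0,0],[0,0,0],[0,0,0],[0,0,0]])

```text
time: 10.35
ee_pos: [0.5055, -0.2283, 0.2228]
eef_rot: [0.268, 0.964, -0.0, -0.0]
ft_force: [0.4, -0.0, -0.5]
width: 0.0868
grip_force: 0.0
```

>>> play_rows(claw=[0,0,0], delta_pos=[[0,0,0],[0,0,0],[0,0,0]], delta_rot=[[0,0,0],[0,0,0],[0,0,0]])

```text
time: 10.65
ee_pos: [0.5063, -0.2245, 0.2229]
eef_rot: [0.266, 0.964, 0.0, -0.0]
ft_force: [0.0, 1.0, 0.3]
width: 0.0868
grip_force: 0.0
```

```bash
python3 -c "
from h import *
plan(.5066,-.2259,.222,59)
c=wrist('w2')
p=proj(c,[[.5066,-.2259,.009]])[0];print(p)
u,v=int(p[0]),int(p[1]);u0,v0=u-100,max(v-120,0);print(u0,v0)
cv2.imwrite('pics/w2c.png',cv2.resize(c['pixels'][v0:v0+200,u0:u0+200,::-1],None,fx=3,fy=3,interpolation=cv2.INTER_CUBIC))"
```

```text
t 10.65 pos [ 0.5063 -0.2245  0.2229] yang 59.09 w 0.0868 F [0.  1.  0.3]
dpos [-0.0048 -0.0051  0.0043] mm [-1.  -1.   0.9] drot [ 0.0001 -0.0003  0.0005]
[317.98761861 213.10143227]
217 93
```

View pics/w2c.png

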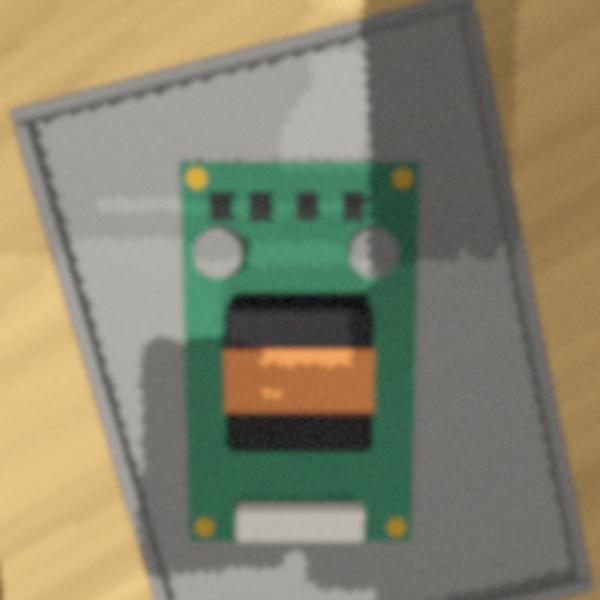

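The transformer board's corners in the crop are (180,160), (420,161), (411,542) and (189,541). The tray's outer corners are near (12,115), (470,2) and (592,585).

```bash
python3 - <<'E'
from h import *
c=pickle.load(open("w2.pkl","rb"))
px=(np.array([(411,542),(189,541),(180,160),(420,161)])+.5)/3-.5+[217,93]
P=at(c,px,.009);q,e=fit(P,.12,.072);print(q.round(4),np.degrees(q[2]),e,np.linalg.norm(P-np.roll(P,-1,0),axis=1).round(3))
px=(np.array([(592,585),(12,115),(470,2)])+.5)/3-.5+[217,93]
P=at(c,px,.014)[:,:2];print("tray ctr",P[:2].mean(0),"sides",np.linalg.norm(P[0]-P[2]),np.linalg.norm(P[1]-P[2]),"yaw",np.degrees(np.arctan2(*(P[0]-P[2])[::-1])))
plan(q[0],q[1],.016,np.degrees(q[2])+90)
E
```

```text
[ 0.5052 -0.2265 -0.5425] -31.082546759283282 0.00021538164731933497 [0.072 0.121 0.072 0.121]
tray ctr [ 0.50781946 -0.22220913] sides 0.1839082492851356 0.1371458138405101 yaw -16.647323086189736
t 10.7 pos [ 0.5064 -0.2245  0.223 ] yang 59.1 w 0.087 F [-0.3  0.3 -0.7]
dpos [-7.0000e-04 -1.2300e-02  1.0349e+00] mm [-1.00e-01 -2.50e+00  2.07e+02] drot [ 0.0002 -0.0002  0.001 ]
```

>>> play_rows(claw=[0,0,0,0,0,0,0,0], delta_pos=[[0,-0.012,0.1],[0,0,0.16],[0,0,0.18],[0,0,0.18],[0,0,0.16],[0,0,0.1],[0,0,0],[0,0,0]], delta_rot=[[0,0,0],[0,0,0],[0,0,0],[0,0,0],[0,0,0],[0,0,0],[0,0,0],[0,0,0]])

```text
time: 11.5
ee_pos: [0.5054, -0.2273, 0.0477]
eef_rot: [0.267, 0.964, 0.0, 0.0]
ft_force: [1.0, -1.5, 0.7]
width: 0.0867
grip_force: 0.0
```

```bash
python3 -c "
from h import *
plan(.5052,-.2265,.0155,58.95)"
```

```text
t 11.5 pos [ 0.5054 -0.2273  0.0477] yang 59.03 w 0.0867 F [ 1.  -1.5  0.7]
dpos [0.0029 0.0031 0.1611] mm [ 0.6  0.6 32.2] drot [0.     0.     0.0004]
```

>>> play_rows(claw=[0,0,0,1,1,1,1,1], delta_pos=[[0.003,0.003,0.08],[0,0,0.06],[0,0,0.02],[0,0,0],[0,0,0],[0,0,0],[0,0,0],[0,0,0]], delta_rot=[[0,0,0],[0,0,0],[0,0,0],[0,0,0],[0,0,0],[0,0,0],[0,0,0],[0,0,0]])

```text
time: 12.3
ee_pos: [0.505, -0.227, 0.0154]
eef_rot: [0.267, 0.964, 0.0, 0.0]
ft_force: [1.1, 0.9, -0.7]
width: 0.0547
grip_force: 0.0
```

>>> play_rows(claw=[1,1,1,1], delta_pos=[[0,0,0],[0,0,0],[0,0,0],[0,0,0]], delta_rot=[[0,0,0],[0,0,0],[0,0,0],[0,0,0]])

```text
time: 12.7
ee_pos: [0.5049, -0.227, 0.0152]
eef_rot: [0.267, 0.964, 0.0, 0.0]
ft_force: [0.1, 0.4, 2.5]
width: 0.0417
grip_force: 25.0
```

```bash
python3 -c "
from h import *
plan(.5195,.2443,.18,58.95)"
```

```text
t 12.7 pos [ 0.5049 -0.227   0.0152] yang 58.97 w 0.0417 F [0.1 0.4 2.5]
dpos [ 1.152   2.057  -0.8237] mm [ 230.4  411.4 -164.7] drot [0.0001 0.     0.0001]
```

>>> play_rows(claw=[1,1,1,1,1,1,1,1], delta_pos=[[0,0,-0.03],[0,0,-0.08],[0,0,-0.13],[0,0,-0.16],[0,0,-0.16],[0,0,-0.14],[0,0,-0.09],[0,0,-0.03]], delta_rot=[[0,0,0],[0,0,0],[0,0,0],[0,0,0],[0,0,0],[0,0,0],[0,0,0],[0,0,0]])

```text
time: 13.5
ee_pos: [0.5056, -0.2276, 0.1821]
eef_rot: [0.268, 0.964, 0.0, 0.002]
ft_force: [0.6, -0.3, -2.3]
width: 0.0418
grip_force: 25.0
```

>>> play_rows(claw=[1,1,1,1,1,1,1,1], delta_pos=[[0.04,0.071,0],[0.07,0.125,0],[0.08,0.143,0],[0.08,0.143,0],[0.08,0.143,0],[0.08,0.143,0],[0.08,0.143,0],[0.08,0.143,0]], delta_rot=[[0,0,0],[0,0,0],[0,0,0],[0,0,0],[0,0,0],[0,0,0],[0,0,0],[0,0,0]])

```text
time: 14.3
ee_pos: [0.5118, 0.0156, 0.1789]
eef_rot: [0.268, 0.964, -0.0, -0.0]
ft_force: [1.2, 0.4, -2.6]
width: 0.0418
grip_force: 25.0
```

>>> play_rows(claw=[1,1,1,1,1,1,1,1], delta_pos=[[0.08,0.143,0],[0.08,0.143,0],[0.08,0.143,0],[0.08,0.143,0],[0.08,0.143,0],[0.08,0.143,0],[0.05,0.09,0],[0.032,0.055,0]], delta_rot=[[0,0,0],[0,0,0],[0,0,0],[0,0,0],[0,0,0],[0,0,0],[0,0,0],[0,0,0]])

```text
time: 15.1
ee_pos: [0.519, 0.2457, 0.1787]
eef_rot: [0.267, 0.964, -0.0, -0.0]
ft_force: [1.1, 0.4, -2.2]
width: 0.0419
grip_force: 25.0
```

>>> play_rows(claw=[1,1,1,1,1,1,1], delta_pos=[[0,0,0.02],[0,0,0.05],[0,0,0.08],[0,0,0.08],[0,0,0.05],[0,0,0.02],[0,0,0]], delta_rot=[[0,0,-0.03],[0,0,-0.04],[0,0,-0.045],[0,0,-0.045],[0,0,-0.03],[0,0,-0.018],[0,0,0]])

```text
time: 15.8
ee_pos: [0.5194, 0.2427, 0.1184]
eef_rot: [-0.056, 0.998, -0.001, -0.001]
ft_force: [0.1, -0.3, -2.2]
width: 0.0417
grip_force: 25.0
```

```bash
python3 -c "
from h import *
plan(.5195,.2443,.055,96.5)"
```

```text
t 15.8 pos [0.5194 0.2427 0.1184] yang 96.36 w 0.0417 F [ 0.1 -0.3 -2.2]
dpos [-0.002   0.0083  0.317 ] mm [-0.4  1.7 63.4] drot [-0.0004 -0.0004 -0.0008]
```

>>> play_rows(claw=[1,1,1,1,1,1,1,1], delta_pos=[[-0.002,0.008,0.05],[0,0,0.08],[0,0,0.08],[0,0,0.08],[0,0,0.05],[0,0,0.02],[0,0,0],[0,0,0]], delta_rot=[[0,0,-0.001],[0,0,0],[0,0,0],[0,0,0],[0,0,0],[0,0,0],[0,0,0],[0,0,0]])

```text
time: 16.6
ee_pos: [0.5201, 0.2462, 0.0478]
eef_rot: [-0.057, 0.998, 0.0, 0.0]
ft_force: [0.4, 0.1, -1.5]
width: 0.0418
grip_force: 25.0
```

```bash
python3 -c "
from h import *
plan(.5195,.2443,.0322,96.5)"
```

```text
t 16.6 pos [0.5201 0.2462 0.0478] yang 96.58 w 0.0418 F [ 0.4  0.1 -1.5]
dpos [ 0.0042 -0.0089  0.078 ] mm [ 0.8 -1.8 15.6] drot [0.0001 0.0003 0.0004]
```

>>> play_rows(claw=[1,1,1,1,1,1,1,1], delta_pos=[[0.004,-0.009,0.03],[0,0,0.02],[0,0,0.01],[0,0,0.006],[0,0,0.004],[0,0,0.003],[0,0,0],[0,0,0]], delta_rot=[[0,0,0],[0,0,0],[0,0,0],[0,0,0],[0,0,0],[0,0,0],[0,0,0],[0,0,0]])

```text
time: 17.4
ee_pos: [0.5192, 0.2441, 0.0327]
eef_rot: [-0.058, 0.998, 0.0, 0.0]
ft_force: [-0.3, -0.6, -3.0]
width: 0.0421
grip_force: 25.0
```

```bash
python3 -c "
from h import *
plan(.5195,.2443,.0322,96.5)"
```

```text
t 17.4 pos [0.5192 0.2441 0.0327] yang 96.59 w 0.0421 F [-0.3 -0.6 -3. ]
dpos [-0.0017  0.0006  0.0023] mm [-0.3  0.1  0.5] drot [0.0001 0.0001 0.0005]
```

>>> play_rows(claw=[1,1,1], delta_pos=[[-0.001,0,0.003],[0,0,0],[0,0,0]], delta_rot=[[0,0,0],[0,0,0],[0,0,0]])

```text
time: 17.7
ee_pos: [0.5194, 0.2442, 0.0322]
eef_rot: [-0.057, 0.998, 0.0, 0.0]
ft_force: [-2.1, 0.4, 2.0]
width: 0.0419
grip_force: 25.0
```

>>> play_rows(claw=[1,1,1], delta_pos=[[0,0,0.002],[0,0,0],[0,0,0]], delta_rot=[[0,0,0],[0,0,0],[0,0,0]])

```text
time: 18.0
ee_pos: [0.5194, 0.2442, 0.0322]
eef_rot: [-0.057, 0.998, 0.0, 0.0]
ft_force: [-3.7, -0.8, 6.1]
width: 0.0422
grip_force: 25.0
```

Touching the pad. I'll release, rise and look.

>>> play_rows(claw=[0,0,0,0,0,0], delta_pos=[[0,0,0],[0,0,0],[0,0,0],[0,0,0],[0,0,0],[0,0,0]], delta_rot=[[0,0,0],[0,0,0],[0,0,0],[0,0,0],[0,0,0],[0,0,0]])

```text
time: 18.6
ee_pos: [0.5193, 0.2441, 0.0315]
eef_rot: [-0.057, 0.998, 0.0, -0.0]
ft_force: [0.8, -0.4, -0.3]
width: 0.0815
grip_force: 0.0
```

>>> play_rows(claw=[0,0,0,0,0,0,0,0], delta_pos=[[0,0,-0.05],[0,0,-0.12],[0,0,-0.18],[0,0,-0.2],[0,0,-0.2],[0,0,-0.15],[0,0,-0.05],[0,0,0]], delta_rot=[[0,0,0],[0,0,0],[0,0,0],[0,0,0],[0,0,0],[0,0,0],[0,0,0],[0,0,0]])

```text
time: 19.4
ee_pos: [0.5199, 0.2444, 0.2234]
eef_rot: [-0.057, 0.998, 0.001, 0.001]
ft_force: [0.5, -0.7, 0.4]
width: 0.0871
grip_force: 0.0
```

```bash
python3 -c "
from h import *
plan(.48,.0203,.22,85)
c=wrist('w3')
cv2.imwrite('pics/w3c.png',cv2.resize(c['pixels'][105:305,235:405,::-1],None,fx=3,fy=3,interpolation=cv2.INTER_CUBIC))"
```

```text
t 19.4 pos [0.5199 0.2444 0.2234] yang 96.59 w 0.0871 F [ 0.5 -0.7  0.4]
dpos [ 0.3268 -1.0902  0.0143] mm [  65.4 -218.     2.9] drot [0.0006 0.0008 0.0644]
```

View pics/w3c.png

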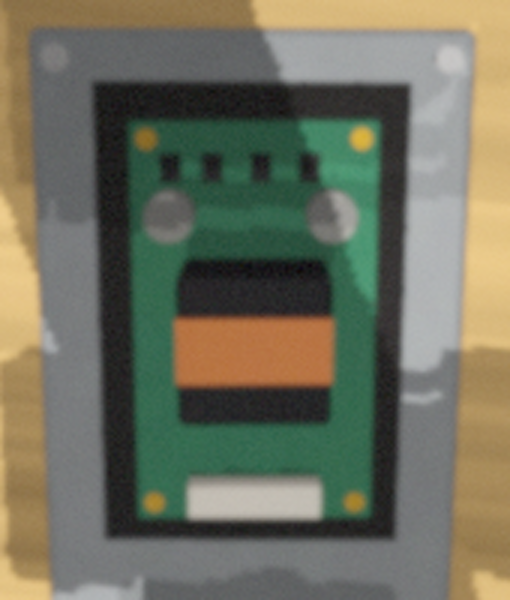

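The board sits squarely on the pad. Crop corners: pad (94,84), (410,86), (396,538), (107,537); board (128,120), (381,121), (373,519), (138,519).

```bash
python3 - <<'E'
from h import *
c=pickle.load(open("w3.pkl","rb"))
for n,px,z,lx,ly in(("pad",[(396,538),(107,537),(94,84),(410,86)],.022,.14,.092),("tr",[(373,519),(138,519),(128,120),(381,121)],.026,.12,.072)):
    P=at(c,(np.array(px)+.5)/3-.5+[235,105],z);q,e=fit(P,lx,ly);print(n,q.round(4),np.degrees(q[2]).round(1),e.round(4),np.linalg.norm(P-np.roll(P,-1,0),axis=1).round(3))
E
```

```text
pad [0.5187 0.2439 0.1117] 6.4 0.0006 [0.092 0.139 0.091 0.138]
tr [0.5197 0.245  0.1157] 6.6 0.0005 [0.073 0.121 0.073 0.121]
```

>>> play_rows(claw=[0,0,0,0,0,0,0,0], delta_pos=[[0.027,-0.09,0],[0.045,-0.15,0],[0.048,-0.16,0],[0.048,-0.16,0],[0.048,-0.16,0],[0.048,-0.16,0],[0.039,-0.13,0],[0.024,-0.08,0]], delta_rot=[[0,0,0],[0,0,0],[0,0,0],[0,0,0],[0,0,0],[0,0,0],[0,0,0],[0,0,0]])

```text
time: 20.25
ee_pos: [0.4779, 0.0171, 0.2202]
eef_rot: [-0.056, 0.998, -0.0, -0.001]
ft_force: [1.0, 0.2, 0.3]
width: 0.0872
grip_force: 0.0
```

>>> play_rows(claw=[0,0,0,0,0,0,0,0], delta_pos=[[0,0,0.08],[0,0,0.14],[0,0,0.18],[0,0,0.18],[0,0,0.14],[0,0,0.08],[0,0,0],[0,0,0]], delta_rot=[[0,0,0.032],[0,0,0.032],[0,0,0],[0,0,0],[0,0,0],[0,0,0],[0,0,0],[0,0,0]])

```text
time: 21.05
ee_pos: [0.479, 0.0199, 0.0614]
eef_rot: [0.043, 0.999, -0.0, -0.001]
ft_force: [-0.1, 0.3, 1.4]
width: 0.0871
grip_force: 0.0
```

```bash
python3 -c "
from h import *
plan(.48,.0203,.010,85)"
```

```text
t 21.05 pos [0.479  0.0199 0.0614] yang 85.08 w 0.0871 F [-0.1  0.3  1.4]
dpos [-0.005   0.0024  0.2571] mm [-1.   0.5 51.4] drot [-0.0001 -0.0003  0.0004]
```

>>> play_rows(claw=[0,0,0,0,1,1,1,1], delta_pos=[[-0.005,0.002,0.1],[0,0,0.1],[0,0,0.055],[0,0,0],[0,0,0],[0,0,0],[0,0,0],[0,0,0]], delta_rot=[[0,0,0],[0,0,0],[0,0,0],[0,0,0],[0,0,0],[0,0,0],[0,0,0],[0,0,0]])

```text
time: 21.85
ee_pos: [0.4807, 0.0205, 0.011]
eef_rot: [0.043, 0.999, 0.0, 0.0]
ft_force: [0.3, -0.1, -0.3]
width: 0.063
grip_force: 0.0
```

>>> play_rows(claw=[1,1,1,1,1], delta_pos=[[0,0,0],[0,0,0],[0,0,0],[0,0,0],[0,0,0]], delta_rot=[[0,0,0],[0,0,0],[0,0,0],[0,0,0],[0,0,0]])

```text
time: 22.35
ee_pos: [0.4804, 0.0204, 0.0106]
eef_rot: [0.043, 0.999, 0.0, -0.0]
ft_force: [-0.4, 0.3, 2.2]
width: 0.0397
grip_force: 25.0
```

```bash
python3 -c "
from h import *
plan(.508,-.2212,.10,73.2)"
```

```text
t 22.35 pos [0.4804 0.0204 0.0106] yang 85.07 w 0.0397 F [-0.4  0.3  2.2]
dpos [-0.2413 -1.1914 -0.4474] mm [ -48.3 -238.3  -89.5] drot [ 0.    -0.     0.066]
```

>>> play_rows(claw=[1,1,1,1,1,1], delta_pos=[[0,0,-0.03],[0,0,-0.08],[0,0,-0.13],[0,0,-0.13],[0,0,-0.1],[0,0,-0.04]], delta_rot=[[0,0,0],[0,0,0],[0,0,0],[0,0,0],[0,0,0],[0,0,0]])

```text
time: 22.95
ee_pos: [0.4813, 0.0204, 0.1145]
eef_rot: [0.043, 0.999, 0.001, 0.001]
ft_force: [-0.2, 0.5, -1.7]
width: 0.0399
grip_force: 25.0
```

>>> play_rows(claw=[1,1,1,1,1,1,1,1], delta_pos=[[-0.02,-0.1,0],[-0.03,-0.16,0],[-0.035,-0.17,0],[-0.036,-0.17,0],[-0.035,-0.17,0],[-0.035,-0.17,0],[-0.03,-0.15,0],[-0.02,-0.1,0]], delta_rot=[[0,0,0],[0,0,0],[0,0,0],[0,0,0],[0,0,0],[0,0,0],[0,0,0],[0,0,0]])

```text
time: 23.75
ee_pos: [0.5072, -0.2233, 0.1118]
eef_rot: [0.044, 0.999, -0.0, -0.001]
ft_force: [-0.5, 0.9, -0.9]
width: 0.0401
grip_force: 25.0
```

>>> play_rows(claw=[1,1,1,1,1,1,1], delta_pos=[[0,0,0.04],[0,0,0.08],[0,0,0.1],[0,0,0.08],[0,0,0.04],[0,0,0],[0,0,0]], delta_rot=[[0,0,0.02],[0,0,0.026],[0,0,0.02],[0,0,0],[0,0,0],[0,0,0],[0,0,0]])

```text
time: 24.45
ee_pos: [0.5081, -0.2211, 0.0448]
eef_rot: [0.146, 0.989, -0.0, 0.0]
ft_force: [-0.4, 1.1, -1.4]
width: 0.0397
grip_force: 25.0
```

```bash
python3 -c "
from h import *
plan(.508,-.2212,.0156,73.2)"
```

```text
t 24.45 pos [ 0.5081 -0.2211  0.0448] yang 73.2 w 0.0397 F [-0.4  1.1 -1.4]
dpos [ 0.0003 -0.0008  0.1462] mm [ 0.1 -0.2 29.2] drot [-0.      0.0001 -0.    ]
```

>>> play_rows(claw=[1,1,1,1,1,1,1,1], delta_pos=[[0,0,0.05],[0,0,0.05],[0,0,0.02],[0,0,0.01],[0,0,0.006],[0,0,0.005],[0,0,0],[0,0,0]], delta_rot=[[0,0,0],[0,0,0],[0,0,0],[0,0,0],[0,0,0],[0,0,0],[0,0,0],[0,0,0]])

```text
time: 25.25
ee_pos: [0.5081, -0.2209, 0.0165]
eef_rot: [0.146, 0.989, 0.0, 0.0]
ft_force: [-0.0, 0.5, -1.7]
width: 0.0397
grip_force: 25.0
```

>>> play_rows(claw=[1,1,1], delta_pos=[[0,0,0.003],[0,0,0],[0,0,0]], delta_rot=[[0,0,0],[0,0,0],[0,0,0]])

```text
time: 25.55
ee_pos: [0.508, -0.2209, 0.0157]
eef_rot: [0.146, 0.989, 0.0, 0.0]
ft_force: [-0.3, 0.1, -1.1]
width: 0.0392
grip_force: 25.0
```

>>> play_rows(claw=[1,1,1], delta_pos=[[0,0,0.003],[0,0,0],[0,0,0]], delta_rot=[[0,0,0],[0,0,0],[0,0,0]])

```text
time: 25.85
ee_pos: [0.508, -0.2209, 0.0156]
eef_rot: [0.146, 0.989, 0.0, 0.0]
ft_force: [-2.1, 1.6, 6.4]
width: 0.0398
grip_force: 25.0
```

>>> play_rows(claw=[0,0,0,0,0,0], delta_pos=[[0,0,0],[0,0,0],[0,0,0],[0,0,0],[0,0,0],[0,0,0]], delta_rot=[[0,0,0],[0,0,0],[0,0,0],[0,0,0],[0,0,0],[0,0,0]])

```text
time: 26.45
ee_pos: [0.508, -0.2209, 0.0151]
eef_rot: [0.146, 0.989, 0.0, -0.0]
ft_force: [0.3, 0.4, -0.6]
width: 0.08
grip_force: 0.0
```

>>> play_rows(claw=[0,0,0,0,0,0,0,0], delta_pos=[[0,0,-0.05],[0,0,-0.12],[0,0,-0.18],[0,0,-0.2],[0,0,-0.2],[0,0,-0.15],[0,0,-0.05],[0,0,0]], delta_rot=[[0,0,0],[0,0,0],[0,0,0],[0,0,0],[0,0,0],[0,0,0],[0,0,0],[0,0,0]])

```text
time: 27.25
ee_pos: [0.5086, -0.2212, 0.2067]
eef_rot: [0.146, 0.989, 0.0, 0.001]
ft_force: [0.0, 0.1, -1.2]
width: 0.0874
grip_force: 0.0
```

```bash
python3 -c "
from h import *
plan(.6475,.2575,.2,73.2)
c=wrist('w4')
cv2.imwrite('pics/w4s.png',cv2.resize(c['pixels'][60:320,190:450,::-1],None,fx=2,fy=2))"
```

```text
t 27.25 pos [ 0.5086 -0.2212  0.2067] yang 73.19 w 0.0874 F [ 0.   0.1 -1.2]
dpos [0.0275 2.4922 0.0352] mm [  5.5 498.4   7. ] drot [ 0.0002  0.0009 -0.0001]
```

View pics/w4s.png

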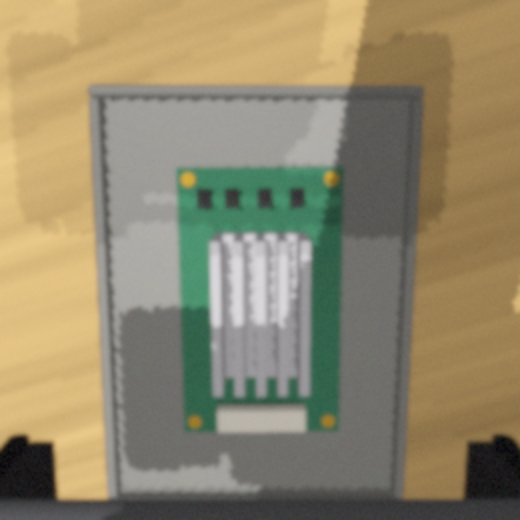

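The heatsink board lies flat and centred in the tray, around (260,300) in the crop. Next is the plunger, with the fingers shut.

>>> play_rows(claw=[1,1,1,1,1,1,1,1], delta_pos=[[0.005,0.09,0],[0.004,0.14,0],[0.004,0.165,0],[0.004,0.165,0],[0.004,0.165,0],[0.004,0.165,0],[0.002,0.165,0],[0,0.165,0]], delta_rot=[[0,0,0],[0,0,0],[0,0,0],[0,0,0],[0,0,0],[0,0,0],[0,0,0],[0,0,0]])

```text
time: 28.1
ee_pos: [0.5726, 0.0155, 0.2031]
eef_rot: [0.146, 0.989, -0.0, -0.001]
ft_force: [-0.1, 0.4, 0.3]
width: 0.0312
grip_force: 0.0
```

>>> play_rows(claw=[1,1,1,1,1,1,1,1], delta_pos=[[0,0.165,0],[0,0.165,0],[0,0.165,0],[0,0.165,0],[0,0.165,0],[0,0.165,0],[0,0.165,0],[0,0.117,0]], delta_rot=[[0,0,0],[0,0,0],[0,0,0],[0,0,0],[0,0,0],[0,0,0],[0,0,0],[0,0,0]])

```text
time: 28.9
ee_pos: [0.646, 0.2601, 0.2022]
eef_rot: [0.145, 0.989, -0.001, -0.002]
ft_force: [0.3, -0.3, -1.0]
width: 0.0005
grip_force: 0.0
```

>>> play_rows(claw=[1,1,1,1], delta_pos=[[0,0,0],[0,0,0],[0,0,0],[0,0,0]], delta_rot=[[0,0,0],[0,0,0],[0,0,0],[0,0,0]])

```text
time: 29.3
ee_pos: [0.6469, 0.2563, 0.2049]
eef_rot: [0.147, 0.989, -0.0, -0.0]
ft_force: [-0.1, 0.3, 0.6]
width: 0.0004
grip_force: 0.0
```

```bash
python3 -c "
from h import *
plan(.6475,.2575,.125,73.2)"
```

```text
t 29.3 pos [0.6469 0.2563 0.2049] yang 73.09 w 0.0004 F [-0.1  0.3  0.6]
dpos [-0.0011  0.0069  0.3996] mm [-0.2  1.4 79.9] drot [-0.0002 -0.0001 -0.0006]
```

>>> play_rows(claw=[1,1,1,1,1,1], delta_pos=[[0,0.006,0.06],[0,0,0.12],[0,0,0.12],[0,0,0.07],[0,0,0.03],[0,0,0]], delta_rot=[[0,0,0],[0,0,0],[0,0,0],[0,0,0],[0,0,0],[0,0,0]])

```text
time: 29.9
ee_pos: [0.647, 0.2586, 0.1245]
eef_rot: [0.146, 0.989, -0.0, -0.0]
ft_force: [-0.5, -0.2, 0.9]
width: 0.0002
grip_force: 0.0
```

>>> play_rows(claw=[1,1,1,1,1,1,1], delta_pos=[[0,0,0.025],[0,0,0.025],[0,0,0.025],[0,0,0.025],[0,0,0.02],[0,0,0],[0,0,0]], delta_rot=[[0,0,0],[0,0,0],[0,0,0],[0,0,0],[0,0,0],[0,0,0],[0,0,0]])

```text
time: 30.6
ee_pos: [0.6481, 0.2591, 0.1025]
eef_rot: [0.146, 0.989, 0.001, 0.001]
ft_force: [-1.3, -0.7, 8.9]
width: 0.0005
grip_force: 4.3
```

```bash
python3 -c "
from h import *
plan(.6475,.2575,.096,73.2)"
```

```text
t 30.6 pos [0.6481 0.2591 0.1025] yang 73.19 w 0.0005 F [-1.3 -0.7  8.9]
dpos [ 0.0007 -0.0088  0.0325] mm [ 0.1 -1.8  6.5] drot [ 0.0005  0.0006 -0.0001]
```

>>> play_rows(claw=[1,1,1,1], delta_pos=[[0,0,0.015],[0,0,0.015],[0,0,0],[0,0,0]], delta_rot=[[0,0,0],[0,0,0],[0,0,0],[0,0,0]])

```text
time: 31.0
ee_pos: [0.6482, 0.2591, 0.0969]
eef_rot: [0.146, 0.989, 0.001, 0.001]
ft_force: [-1.8, -0.5, 10.4]
width: 0.0007
grip_force: 5.2
```

>>> play_rows(claw=[1,1,1], delta_pos=[[0,0,0.005],[0,0,0],[0,0,0]], delta_rot=[[0,0,0],[0,0,0],[0,0,0]])

```text
time: 31.3
ee_pos: [0.6482, 0.2592, 0.0965]
eef_rot: [0.146, 0.989, 0.001, 0.001]
ft_force: [-4.0, -1.5, 14.4]
width: 0.0005
grip_force: 7.2
```

>>> play_rows(claw=[1,1,1,1,1,1,1,1], delta_pos=[[0,0,0.003],[0,0,0],[0,0,0],[0,0,0],[0,0,0],[0,0,0],[0,0,0],[0,0,0]], delta_rot=[[0,0,0],[0,0,0],[0,0,0],[0,0,0],[0,0,0],[0,0,0],[0,0,0],[0,0,0]])

```text
time: 32.1
ee_pos: [0.6482, 0.2592, 0.0964]
eef_rot: [0.146, 0.989, 0.001, 0.001]
ft_force: [-4.7, -2.9, 18.4]
width: 0.0004
grip_force: 9.1
```

>>> play_rows(claw=[1,1,1,1,1,1], delta_pos=[[0,0,0],[0,0,0],[0,0,0],[0,0,0],[0,0,0],[0,0,0]], delta_rot=[[0,0,0],[0,0,0],[0,0,0],[0,0,0],[0,0,0],[0,0,0]])

```text
time: 32.7
ee_pos: [0.6483, 0.2592, 0.0965]
eef_rot: [0.146, 0.989, 0.001, 0.001]
ft_force: [-5.6, -2.5, 17.6]
width: 0.0005
grip_force: 9.1
```

Held at the stop for over a second: TCP at 0.0965, no further travel, force above the spring's 11 N. I'll rise and check with the top camera.

>>> play_rows(claw=[1,1,1,1,1,1,1,1], delta_pos=[[0,0,-0.03],[0,0,-0.04],[0,0,-0.05],[0,0,-0.08],[0,0,-0.12],[0,0,-0.15],[0,0,-0.15],[0,0,-0.08]], delta_rot=[[0,0,0],[0,0,0],[0,0,0],[0,0,0],[0,0,0],[0,0,0],[0,0,0],[0,0,0]])

```text
time: 33.5
ee_pos: [0.6477, 0.259, 0.2369]
eef_rot: [0.146, 0.989, 0.001, 0.001]
ft_force: [-0.7, 0.9, 0.1]
width: 0.0003
grip_force: 0.0
```

>>> play_rows(claw=[1,1,1,1,1,1,1,1], delta_pos=[[0,-0.1,0],[0,-0.14,0],[0,-0.15,0],[0,-0.15,0],[0,-0.15,0],[0,-0.12,0],[0,-0.06,0],[0,0,0]], delta_rot=[[0,0,0],[0,0,0],[0,0,0],[0,0,0],[0,0,0],[0,0,0],[0,0,0],[0,0,0]])

```text
time: 34.3
ee_pos: [0.5968, 0.0908, 0.2341]
eef_rot: [0.147, 0.989, 0.0, 0.0]
ft_force: [1.4, -0.3, 0.4]
width: 0.0004
grip_force: 0.0
```

```bash
python3 -c "
from h import *
from bench import r
c=r.camera('scene');cv2.imwrite('pics/s9.png',c['pixels'][:,:,::-1])"
```

```text
(no output)
```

View pics/s9.png

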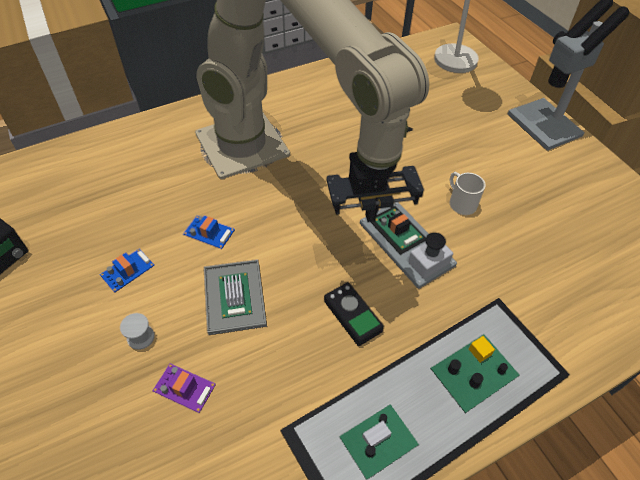

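The scene shows the transformer board on the pad (400,230), the heatsink board in the tray (235,293) and the plunger up at (435,243). The multimeter, spool and mug have not moved.

```bash
python3 -c "
from bench import r
print(r.close_job())"
```

```text
the job is handed in; nothing more can be done
None
```

The boards are swapped: the transformer board is flat and square on the pad, within about 1.5 mm of centre, and the heatsink board is flat in the tray. I pressed the plunger to its stop, held it for over a second and let it spring back up, and handed the job in at about 34 s with the multimeter, spool and mug unmoved.

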